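Load the block mixer, close its bar and start it with the key

TASK

Move the aluminium sample block from the blue cradle into the nest of the white block mixer, lowering it all the way in rather than dropping it; cradle and nest leave different faces free, so stand it on the bench in between, let go and take it the other way. Then push the free end of the retaining bar across the block until it is fully home against its stop post, and only then turn the key clockwise from off through run to start, keep it at start for about a second, and let it spring back to run. Leave the other things on the bench where they are.

Things in the scene. Friction and masses are not known exactly. Their poses are not given: they have to be found in the camera images.
- block_center (a point): Loose aluminium block with six dark wells in its top, 38 (x) x 58 (y) x 56 (z) mm, 0.2 to 0.42 kg; the point is its centre; z up. It starts upright in the cradle. There only its 38 mm wide end faces (at +-y) are free to grip, across 58 mm; in the nest only its 58 mm wide faces (at +-x) are free, across 38 mm. Its top is flat: the wells are not holes for fingers.
- cradle: Fixed blue cradle, 62 (x) x 82 (y) mm; origin under its centre, z up. The block stands on its floor, 8 mm above the bench, block y along cradle y. Side walls at +-x (45 mm apart inside, 6 mm thick, 50 mm long) rise 65 mm above the bench, 1 mm over the block; at +-y low lips (64 mm apart inside, 5 mm thick, 15 mm above the bench), so the block must be lifted straight out.
- mixer: Fixed white block mixer; origin on the bench under the nest centre, z up. Base plate 124 mm in x (centred), from y = -200 to +113 mm, top 22 mm above the bench. Nest in the middle, bar post at +y, grey key box (80 x 64 mm, top 52 mm above the bench) at -y. A steel stop post for the bar (11 mm thick, to 100 mm above the bench) stands at x = -15.5, y = -57 mm, on the -x side of the closed bar.
- nest (a point): Centre of the nest floor, 30 mm above the bench; axes as the mixer's. The block belongs standing here, its y along this y (either way round), its centre 28 mm above this point. End plates at y = +-32.6 mm (inner faces; 7 mm thick, 44 mm wide in x) rise 54 mm above the floor; at +-x only low rubber lips (inner faces at x = +-22.2 mm, 5 mm thick, 5 mm high).
- bar_pin (a point): Axis of the pin of the retaining bar, at mid-height of the bar, 96 mm above the bench, at y = +75 mm from the nest centre; the post and its cap reach 114 mm above the bench; axes as the mixer's.
- bar_knob (a point): Centre of the black knob at the bar's free end (113 mm above the bench): 20 mm across, 18 mm tall, 150 mm from the pin. The bar is flat steel, 18 mm wide, 90 to 102 mm above the bench, ends 10 mm beyond the knob's centre and passes 4 mm over the seated block. When home, the knob is at x = 0, y = -75 mm from the nest centre. y of this point points along the bar towards the pin.
- bar (a joint): Angle of the retaining bar: 0 = home across the nest against the stop post; it starts 0.85 to 1.15 rad open, the free end swung away to the mixer's +x side (the rear); positive is anticlockwise from above. It closes clockwise from above, about 1 N at the knob, and stays where it is left.
- key_barrel (a joint): Lock barrel that carries the key: 0 = off (where it begins), 0.75 rad = run (hard stop), clockwise from above. It has friction (0.05 N m) and stays where it is left. Turning the key turns the barrel first.
- key_start (a joint): Further turn of the key beyond the barrel: 0 = at rest (held by a preloaded spring), 0.6 rad = start (hard stop), clockwise from above; the spring (0.07 rising to 0.14 N m) brings it back to 0 when released. Off to start is 1.35 rad in all.
- key_grip (a point): Centre of the key's upright flat black bow, on its vertical turning axis, 81 mm above the bench: 30 mm wide (its x), 9 mm thick (its y; grip across this), 30 mm tall (66 to 96 mm above the bench). It stands on the key box at x = -10, y = -165 mm from the nest centre. With the key off, the bow lies along the mixer's x.
- vial: Bystander: small brown glass calibrator vial with red cap, 22 mm across, 45 mm tall, standing behind the work; origin under its centre.
- bottle: Bystander: white rectangular reagent bottle with blue cap, 35 x 58 x 78 mm tall, standing behind the work; origin under its centre.
- roll: Bystander: roll of white labels, 58 mm across, 28 mm tall, lying at the front right of the bench; origin under its centre.
- pc_mouse: Bystander: black computer mouse, 100 x 58 x 32 mm, to the right of the cradle; origin under its centre.
Things that resemble listed ones, but are neither listed nor needed, are in the scene too. What is shaped like the part that bears block_center but orange is not meant.

How it is judged:
By the outcome, as a careful person would: the job done as asked, in the order asked, and still so for the second after the job is handed in, with the robot touching nothing.
It also fails if it takes over 72 s, if anything falls off the work surface, if the arm or the gripper's body presses on something with over 40 N, if the wrist force passes 120 N, or if a joint passes its speed limit or range.

ROBOT

A 6-joint arm with a two-finger parallel gripper is mounted at the origin on a cart in front of the work surface, level with it; the furniture and walls round the work are solid. World frame = base frame: x ahead of the robot, y to its left, z up, the work surface at z = 0. Lengths are in m, angles in degrees, forces in N, time in s.
With the tool pointing down it reaches from about 0.3 to 0.75 m from the base axis. Payload 8.5 kg.
Tool frame: the origin (TCP) lies between the finger pads; the fingertips stand 19 mm ahead of it and the grasp point (between the pads) is the TCP; z points along the fingers, y is the line along which they close (so a half turn about z gives the same grasp; the last joint's range is limited). The gripper opens to 85 mm and grips with 20 to 120 N. Pads are 22 mm wide; open, the fingers measure 114 mm over their backs; the gripper's body (76 mm by 85 mm) begins 54 mm behind the grasp point. The pads swing forward as they close: fully open they stand 13 mm farther back than shut.
Start: joints at [-76.163, 21.807, 74.336, -0, 83.858, -12.336], TCP at [0.243, -0.494, 0.25] pointing down, gripper open.
Joint ranges: [-178.18, 178.18], [-50.72, 133.34], [12.68, 142.11], [-81.47, 261.47], [9.98, 163.14], [-165.26, 165.26]. Speed limits (degrees/s): [136.94, 136.94, 180, 180, 180, 180].

INTERFACE

Orientations are given as a 3x3 rotation matrix whose columns are the frame's x, y, z axes.
In Python, from rig import env, optics gives the robot as it stands.
- The arm moves only by the tool arm_command, never from a script. Its argument "commands" is one flat list of numbers, 7 for each row, row after row: the closure, from -1 (fully open) to 1 (shut), so that 0 is half open, then the shift along the tool's x, y, z as a fraction of full scale, then the turn, a rotation vector about the tool's x, y, z as a fraction of full scale. A call has 1 to 12 rows; each row is the pose to reach, as a shift and turn from the pose commanded when the call began, along the tool's axes at that moment; what a row does not reach only later rows make up. Full scale, the value 1, is 500 mm for a shift and 120 degrees for a turn. A row lasts 1/12 s, in which the tool goes at most 41.7 mm and 7.16 degrees, less where a joint would pass 70% of its speed; a pose out of reach is approached as far as the arm can. A call with a number of a shift or a turn outside -1 to 1 is refused whole. A call with a gripper value outside its range is refused whole. The fingers move at their own pace and stop on an object; "newtons" is the grip in N (left out, the last holds). Time passes only in rows, so rows that repeat a pose let the fingers close. It gives the time, the measured TCP pose, the force, the opening and the grip force at its end, in the units of the state.
- env.observe(): the state, without advancing time (a new reading comes with each control period).
- optics.get_image(name): name is "scene" or "side" or "wrist"; returns a dict with "image" (420x560x3 uint8, red, green, blue), "intrinsics" (3x3 intrinsics, pixels), "k1" (the pictures are not rectified: a ray, as slopes to the right and down, at radius r is drawn at 1 + k1 r^2 times it, then the intrinsics apply), "origin" and "orientation" of the camera in the world; the wrist camera has in their place "tool_from_camera" (4x4, takes a point from camera to tool coordinates, whose origin is the TCP and whose axes are the flange's). Camera axes: x right, y down, z forward; pixel columns grow to the right and rows downward; lengths in m; the calibration is good to about 2 mm. A picture is of the moment at which its call begins: read the wrist's pose just before it. There is no depth.
- env.close_job(): hands the job in; it is judged then, once.
The state is a dict: "time_s": time; "q": joint angles; "qvel": joint speeds; "joint_efforts": joint torques, N m; "position": TCP position; "tool_rot": TCP orientation; "ft_force": force on the tool from outside, world axes, zero at the start; "wrist_torque": the same for the moment, N m; "grip_width": finger opening in m; "gripper_force": force on a finger pad.
Only numpy, scipy, OpenCV 4.12 (cv2) and the standard library are available. Lean on these libraries where they do the work, as an engineer would, in place of code of your own. Each camera call takes 0.05 s, during which the arm holds its last target. There are 200 camera calls.

## Working session

There is one attempt and no reset: what is moved stays moved. The work goes in short steps, Python scripts to look and compute and a tool call to move; the robot and the scene stay as the last step left them, time stands still between calls to the robot, and variables do not carry over. Pictures are saved under pics/ and viewed, at most 13 in all, crops included, and the job is handed in when it is done.

Besides the shell and the picture viewer there is one more tool, called after ">>>" as name(argument=value, ...) on one line, values as JSON. arm_command: Moves the arm, as the interface text tells. Shift numbers are shares of 500 mm and turn numbers shares of 120 degrees, none past 1 either way. Its arguments: {"type":"object","properties":{"commands":{"type":"array","items":{"type":"number"}},"newtons":{"type":"number"}},"required":["commands"]}

```bash
mkdir -p pics; ls; cat > h.py <<'E'
import numpy as np, cv2, json
from rig import env, optics
def snap(n,f):
    s=env.observe(); d=optics.get_image(n); cv2.imwrite('pics/'+f,d['image'][:,:,::-1])
    return s,d
def cam(s,d):
    if 'origin' in d: return np.array(d['origin']),np.array(d['orientation'])
    T=np.array(d['tool_from_camera']); R=np.array(s['tool_rot']); return np.array(s['position'])+R@T[:3,3],R@T[:3,:3]
def ray(s,d,u,v):
    K=np.array(d['intrinsics']); p=np.array([(u-K[0,2])/K[0,0],(v-K[1,2])/K[1,1]]); q=p.copy()
    for _ in range(30): q=p/(1+d['k1']*(q@q))
    o,R=cam(s,d); return o,R@np.array([q[0],q[1],1])
def atz(s,d,u,v,z):
    o,r=ray(s,d,u,v); return o+r*(z-o[2])/r[2]
def proj(s,d,P):
    o,R=cam(s,d); c=R.T@(np.array(P)-o); q=c[:2]/c[2]; q=q*(1+d['k1']*(q@q)); K=np.array(d['intrinsics']); return np.array([K[0,0]*q[0]+K[0,2],K[1,1]*q[1]+K[1,2]])
E
python3 - <<'E'
from h import *
import pickle
o={}
for n in ['scene','side','wrist']:
    s,d=snap(n,n+'0.png'); o[n]=(s,d); c=cam(s,d); print(n,c[0].round(3),c[1].round(2).tolist(),d['k1'],d['intrinsics'])
print(s)
pickle.dump(o,open('o0.pkl','wb'))
E
```

```text
pics
scene [ 0.179 -1.134  0.605] [[0.92, -0.18, 0.36], [-0.4, -0.43, 0.81], [0.01, -0.89, -0.47]] -0.0617745572662988 [[447.04273424   0.         274.55970875]
 [  0.         447.04273424 202.98202795]
 [  0.           0.           1.        ]]
side [ 0.367 -1.048  0.768] [[0.97, -0.18, 0.19], [-0.26, -0.63, 0.73], [-0.01, -0.75, -0.66]] 0.012224069360103671 [[386.15643417   0.         285.43531861]
 [  0.         386.15643417 214.55079356]
 [  0.           0.           1.        ]]
wrist [ 0.303 -0.464  0.373] [[0.44, -0.86, -0.24], [-0.9, -0.43, -0.12], [-0.0, 0.27, -0.96]] -0.07061862345585737 [[361.17924372   0.         280.00825434]
 [  0.         361.17924372 207.75350002]
 [  0.           0.           1.        ]]
{'time_s': 0.1, 'q': array([-7.61628829e+01,  2.18380729e+01,  7.43779807e+01, -2.15998348e-03,
        8.38564776e+01, -1.23341025e+01]), 'qvel': array([ 0.02980283, -0.04392321, -0.04423998, -0.04489666, -0.0474557 ,
       -0.07229386]), 'joint_efforts': array([ 5.25027746e-03, -4.49216223e+01, -2.31657028e+01, -1.04278570e-04,
        3.65873129e-03,  1.10072101e-06]), 'position': array([ 0.24252987, -0.49339034,  0.24977896]), 'tool_rot': array([[ 8.97478280e-01,  4.41058524e-01, -3.39152143e-04],
       [ 4.41058592e-01, -8.97477481e-01,  1.22020572e-03],
       [ 2.33800721e-04, -1.24469410e-03, -9.99999198e-01]]), 'ft_force': array([-0.37792946, -0.78537674, -0.53728631]), 'wrist_torque': array([0.01524025, 0.02282022, 0.07073966]), 'gripper_force': 0.0, 'grip_width': 0.0855049725947555}
```

View pics/scene0.png

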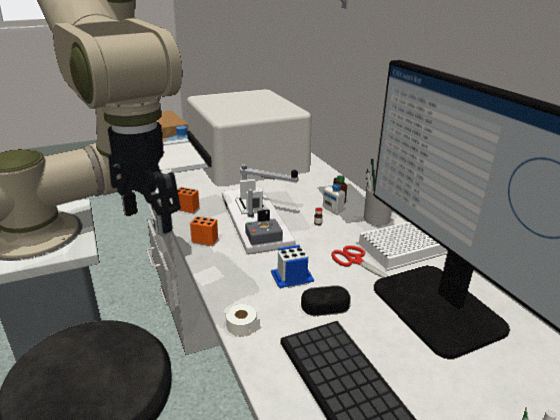

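View pics/side0.png

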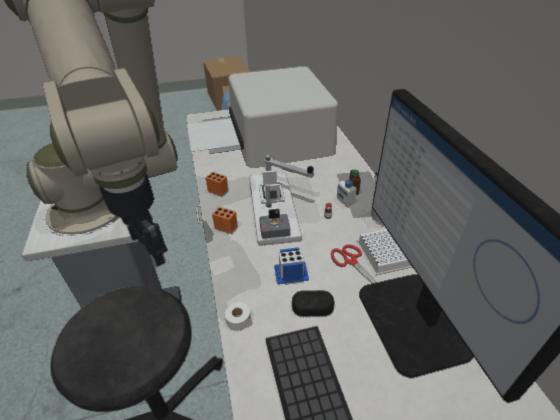

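Scene view: block in its blue cradle at (292,265), with the key at (263,215), the bar pin at (243,172) and the knob at (294,176). Side view: block top (291,256), key bow (274,213), pin cap (268,160), knob (310,171), nest (271,193), two orange decoys at (217,184) and (225,219).

```bash
python3 - <<'E'
from h import *
import pickle
o=pickle.load(open('o0.pkl','rb'))
for n,L in dict(side=[('blk',291,256,.064),('keytop',274,210,.096),('pin',268,159,.114),('knob',310,168,.122),('or1',217,178,.056),('or2',225,213,.056),('roll',238,312,.028),('vial',328,207,.045),('btl',346,185,.078)],
 scene=[('blk',292,251,.064),('keytop',263,210,.096),('pin',243,168,.114),('knob',294,172,.122),('roll',242,312,.028)]).items():
    for m,u,v,z in L: print(n,m,atz(*o[n],u,v,z).round(3))
s,d=o['side']; c=d['image'][130:300,200:370]; cv2.imwrite('pics/c0.png',cv2.resize(c,(600,600),interpolation=cv2.INTER_CUBIC)[:,:,::-1])
E
```

```text
side blk [ 0.54  -0.419  0.064]
side keytop [ 0.533 -0.274  0.096]
side pin [ 0.568 -0.053  0.114]
side knob [ 0.674 -0.147  0.122]
side or1 [ 0.406 -0.028  0.056]
side or2 [ 0.406 -0.204  0.056]
side roll [ 0.388 -0.521  0.028]
side vial [ 0.7   -0.245  0.045]
side btl [ 0.771 -0.2    0.078]
scene blk [ 0.543 -0.413  0.064]
scene keytop [ 0.533 -0.272  0.096]
scene pin [ 0.561 -0.058  0.114]
scene knob [ 0.672 -0.151  0.122]
scene roll [ 0.39  -0.516  0.028]
```

View pics/c0.png

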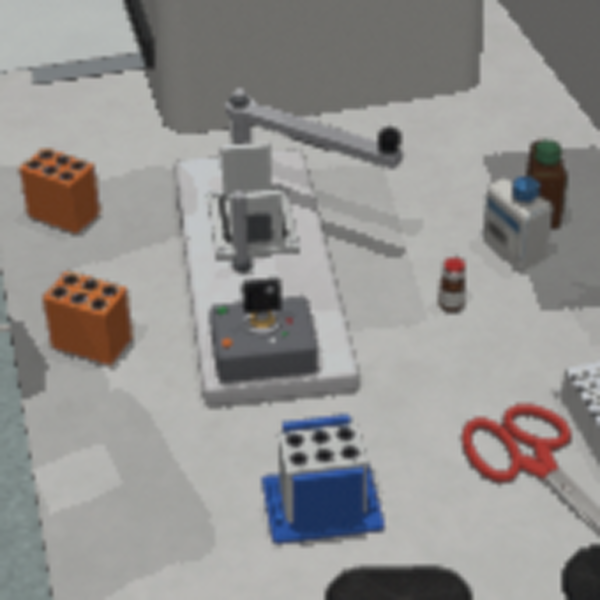

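>>> arm_command(commands=[-1, 0.81, -0.255, -0.22, 0, 0, -0.532, -1, 0.81, -0.255, -0.22, 0, 0, -0.532, -1, 0.81, -0.255, -0.22, 0, 0, -0.532, -1, 0.81, -0.255, -0.22, 0, 0, -0.532, -1, 0.81, -0.255, -0.22, 0, 0, -0.532, -1, 0.81, -0.255, -0.22, 0, 0, -0.532, -1, 0.81, -0.255, -0.22, 0, 0, -0.532, -1, 0.81, -0.255, -0.22, 0, 0, -0.532, -1, 0.81, -0.255, -0.22, 0, 0, -0.532, -1, 0.81, -0.255, -0.22, 0, 0, -0.532, -1, 0.81, -0.255, -0.22, 0, 0, -0.532, -1, 0.81, -0.255, -0.22, 0, 0, -0.532])

```text
time_s: 1.15
position: [0.5523, -0.1973, 0.3609]
tool_rot: [[-0.005, 1.0, 0.002], [1.0, 0.005, 0.0], [0.0, 0.002, -1.0]]
ft_force: [1.1, -0.5, -0.4]
grip_width: 0.0852
gripper_force: 0.0
```

```bash
python3 - <<'E'
from h import *
import pickle
s,d=snap('wrist','w1.png'); pickle.dump((s,d),open('w1.pkl','wb')); print(s['position'],s['tool_rot'].round(3).tolist(),s['time_s'])
cv2.imwrite('pics/w1b.png',cv2.resize(d['image'][:,:,::-1],(800,600),interpolation=cv2.INTER_CUBIC))
E
```

```text
[ 0.55232708 -0.19734724  0.36090047] [[-0.005, 1.0, 0.002], [1.0, 0.005, 0.0], [0.0, 0.002, -1.0]] 1.15
```

View pics/w1b.png

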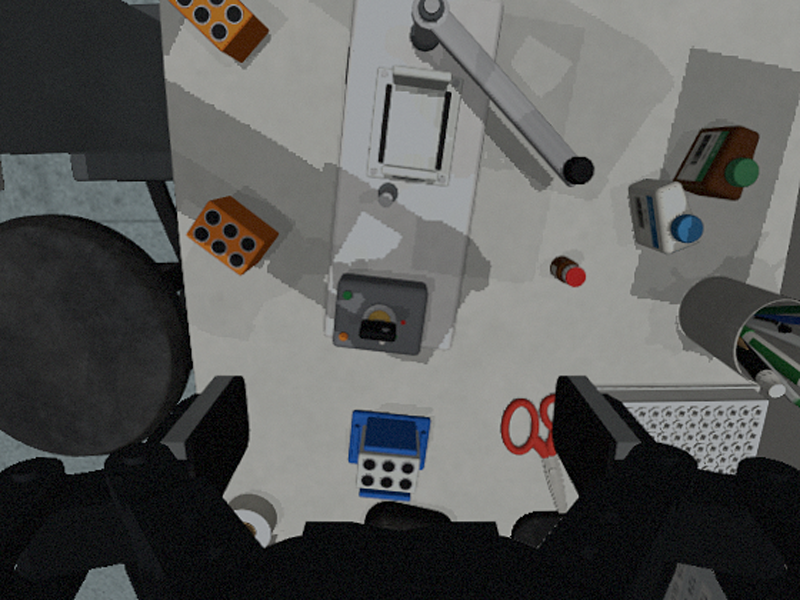

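The wrist view (800x600) shows pin cap (431,8), knob (579,169), stop post (388,190), key box corners (340,273), (427,281), (420,355), (333,347), key bow about (379,326) and block top corners (360,453), (420,459), (415,500), (355,497).

```bash
python3 - <<'E'
from h import *
import pickle
s,d=pickle.load(open('w1.pkl','rb')); k=1.42857
f=lambda u,v,z: atz(s,d,u/k,v/k,z)[:2]
for n,L in dict(box=([(340,273),(427,281),(420,355),(333,347)],.052),blk=([(360,453),(420,459),(415,500),(355,497)],.064),
 crad=([(351,410),(431,418),(427,469),(348,461)],.008)).items():
    P=np.array([f(*p,L[1]) for p in L[0]]); e1=P[1]-P[0]+P[2]-P[3]; e2=P[0]-P[3]+P[1]-P[2]
    print(n,P.mean(0).round(4),'size',np.hypot(*e1)/2,np.hypot(*e2)/2,'ang',np.degrees(np.arctan2(e1[1],e1[0])),np.degrees(np.arctan2(e2[1],e2[0])))
for n,u,v,z in [('pin',431,8,.114),('knob',579,169,.122),('post',388,190,.1),('bow',379,326,.096),('bow2',381,321,.096),('platL',388,67,.084)]: print(n,f(u,v,z).round(4))
pin,post,box,knob=f(431,8,.114),f(388,190,.1),np.array([0,0]),f(579,169,.122)
print('pin-knob',np.hypot(*(knob-pin)))
E
```

```text
box [ 0.5353 -0.2649] size 0.07660131147241202 0.06828753779298223 ang -5.161178390664059 84.59630184717071
blk [ 0.542  -0.4221] size 0.05676824688838817 0.047137486080071705 ang -4.564898064046477 84.14056048848025
crad [ 0.5426 -0.4153] size 0.0833136212003713 0.060469237661800734 ang -6.154345647405181 86.53855096368223
pin [ 0.5717 -0.0344]
knob [ 0.6754 -0.1371]
post [ 0.5433 -0.1543]
bow [ 0.5361 -0.2605]
bow2 [ 0.5377 -0.2563]
platL [ 0.5429 -0.0669]
pin-knob 0.14597224478662482
```

>>> arm_command(commands=[-1, -0.44, -0.02, 0.28, 0, 0, 0.042, -1, -0.44, -0.02, 0.28, 0, 0, 0.042, -1, -0.44, -0.02, 0.28, 0, 0, 0.042, -1, -0.44, -0.02, 0.28, 0, 0, 0.042, -1, -0.44, -0.02, 0.28, 0, 0, 0.042, -1, -0.44, -0.02, 0.28, 0, 0, 0.042, -1, -0.44, -0.02, 0.28, 0, 0, 0.042, -1, -0.44, -0.02, 0.28, 0, 0, 0.042])

```text
time_s: 1.87
position: [0.5375, -0.4233, 0.2167]
tool_rot: [[0.092, 0.996, -0.004], [0.996, -0.092, 0.004], [0.004, -0.005, -1.0]]
ft_force: [-0.9, 0.6, 0.5]
grip_width: 0.0856
gripper_force: 0.0
```

```bash
python3 - <<'E'
from h import *
import pickle
s,d=snap('wrist','w2.png'); pickle.dump((s,d),open('w2.pkl','wb')); print(s['position'],s['tool_rot'].round(3).tolist(),s['time_s'])
cv2.imwrite('pics/w2b.png',cv2.resize(d['image'][:,:,::-1],(800,600),interpolation=cv2.INTER_CUBIC))
E
```

```text
[ 0.53745027 -0.42332473  0.21671681] [[0.092, 0.996, -0.004], [0.996, -0.092, 0.004], [0.004, -0.005, -1.0]] 1.8667
```

View pics/w2b.png

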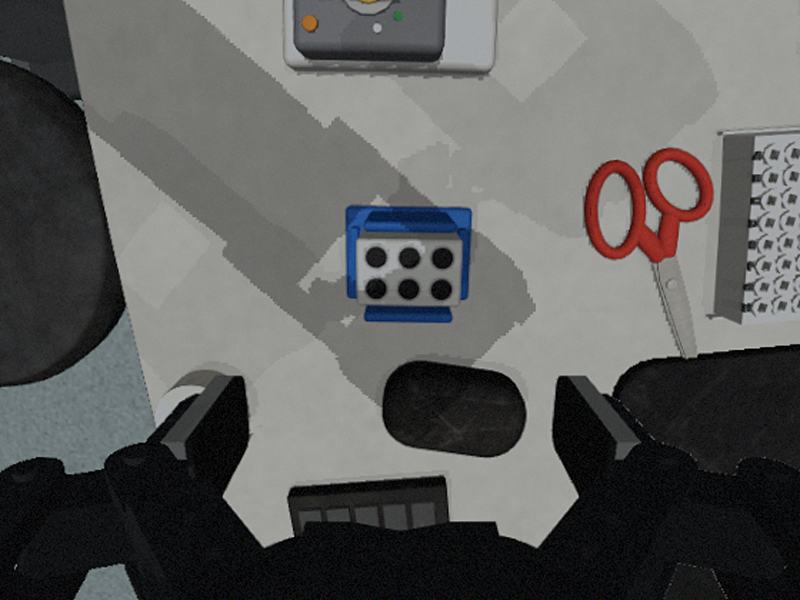

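Well centres run from (376,258) to (442,289), centre (409,273), with rows parallel to the image, so the yaw is right. The mixer's base front edge runs from (287,66) to (494,73).

```bash
python3 - <<'E'
from h import *
import pickle
s,d=pickle.load(open('w2.pkl','rb')); k=1.42857
f=lambda u,v,z: atz(s,d,u/k,v/k,z)[:2]
W=np.array([f(u,v,.064) for u,v in [(376,258),(409,258),(442,257),(376,289),(409,289),(442,289)]])
c=W.mean(0); e=(W[2]+W[5]-W[0]-W[3]); print('blk',c,'yaw',np.degrees(np.arctan2(e[1],e[0])))
R=s['tool_rot']; print('delta tool',(R.T@(np.r_[c,.05]-s['position']))/.5)
a,b=f(287,64,.022),f(494,71,.022); print('base edge',a,b,np.hypot(*(b-a)),np.degrees(np.arctan2(*(b-a)[::-1])))
E
```

```text
blk [ 0.54181038 -0.4181858 ] yaw -4.725796945189574
delta tool [0.00983564 0.00924709 0.33343275]
base edge [ 0.48203293 -0.29731972] [ 0.60095961 -0.31233671] 0.11987103328590971 -7.196707956052577
```

>>> arm_command(commands=[-1, 0.01, 0.009, 0.1, 0, 0, -0.005, -1, 0.01, 0.009, 0.2, 0, 0, -0.005, -1, 0.01, 0.009, 0.2, 0, 0, -0.005, -1, 0.01, 0.009, 0.2, 0, 0, -0.005, -1, 0.01, 0.009, 0.2, 0, 0, -0.005])

```text
time_s: 2.33
position: [0.5453, -0.4152, 0.122]
tool_rot: [[0.076, 0.997, 0.001], [0.997, -0.076, -0.001], [-0.001, 0.001, -1.0]]
ft_force: [0.5, -0.0, 0.1]
grip_width: 0.0853
gripper_force: 0.0
```

```bash
python3 - <<'E'
from h import *
s=env.observe(); print(s['position'],s['tool_rot'].round(4).tolist(),s['qvel'].round(2))
E
```

```text
[ 0.54529587 -0.41516828  0.1219924 ] [[0.0761, 0.9971, 0.0009], [0.9971, -0.0761, -0.0008], [-0.0008, 0.001, -1.0]] [-0.31 -1.77 -2.85 -0.1   0.3  -0.1 ]
```

>>> arm_command(commands=[-1, -0.0065, -0.0065, 0, 0, 0, 0, -1, -0.0065, -0.0065, 0.08, 0, 0, 0, -1, -0.0065, -0.0065, 0.154, 0, 0, 0, -1, -0.0065, -0.0065, 0.154, 0, 0, 0, -1, -0.0065, -0.0065, 0.154, 0, 0, 0, 0.6, -0.0065, -0.0065, 0.154, 0, 0, 0, 0.6, -0.0065, -0.0065, 0.154, 0, 0, 0, 0.6, -0.0065, -0.0065, 0.154, 0, 0, 0, 0.6, -0.0065, -0.0065, 0.154, 0, 0, 0, 0.6, -0.0065, -0.0065, 0.154, 0, 0, 0, 0.6, -0.0065, -0.0065, 0.154, 0, 0, 0, 0.6, -0.0065, -0.0065, 0.154, 0, 0, 0], newtons=40)

```text
time_s: 3.33
position: [0.5423, -0.4199, 0.0467]
tool_rot: [[0.077, 0.997, 0.004], [0.997, -0.077, -0.004], [-0.004, 0.004, -1.0]]
ft_force: [-0.1, 1.0, 6.1]
grip_width: 0.058
gripper_force: 42.7
```

>>> arm_command(commands=[0.6, 0, 0, -0.04, 0, 0, 0, 0.6, 0, 0, -0.08, 0, 0, 0, 0.6, 0, 0, -0.12, 0, 0, 0, 0.6, 0, 0, -0.15, 0, 0, 0, 0.6, 0, 0, -0.15, 0, 0, 0, 0.6, 0.04, -0.07, -0.16, 0, 0, 0.06, 0.6, 0.09, -0.15, -0.16, 0, 0, 0.12, 0.6, 0.134, -0.215, -0.16, 0, 0, 0.18, 0.6, 0.134, -0.215, -0.16, 0, 0, 0.24, 0.6, 0.134, -0.215, -0.16, 0, 0, 0.3, 0.6, 0.134, -0.215, -0.16, 0, 0, 0.36, 0.6, 0.134, -0.215, -0.16, 0, 0, 0.42], newtons=50)

```text
time_s: 4.33
position: [0.439, -0.3436, 0.1233]
tool_rot: [[0.818, 0.575, 0.0], [0.575, -0.818, 0.0], [0.0, -0.0, -1.0]]
ft_force: [-0.0, -0.9, -3.8]
grip_width: 0.0572
gripper_force: 56.1
```

>>> arm_command(commands=[0.6, 0, 0, 0, 0, 0, 0.06, 0.6, 0, 0, 0, 0, 0, 0.12, 0.6, 0, 0, 0, 0, 0, 0.18, 0.6, 0, 0, 0, 0, 0, 0.24, 0.6, 0, 0, 0, 0, 0, 0.3, 0.6, 0, 0, 0, 0, 0, 0.33, 0.6, 0, 0, 0.04, 0, 0, 0.33, 0.6, 0, 0, 0.08, 0, 0, 0.33, 0.6, 0, 0, 0.12, 0, 0, 0.33, 0.6, 0, 0, 0.13, 0, 0, 0.33, 0.6, 0, 0, 0.13, 0, 0, 0.33])

```text
time_s: 5.25
position: [0.4388, -0.3432, 0.0571]
tool_rot: [[0.997, -0.073, -0.002], [-0.073, -0.997, 0.002], [-0.002, -0.002, -1.0]]
ft_force: [-0.7, -0.6, -2.6]
grip_width: 0.0574
gripper_force: 56.0
```

```bash
python3 - <<'E'
from h import *
s=env.observe(); print(s['position'],s['tool_rot'].round(4).tolist(),s['ft_force'],s['grip_width'],s['time_s'])
s,d=snap('side','s3.png')
c=d['image'][180:300,180:340]; cv2.imwrite('pics/s3c.png',cv2.resize(c,(800,600),interpolation=cv2.INTER_CUBIC)[:,:,::-1])
E
```

```text
[ 0.43877067 -0.34321658  0.05710466] [[0.9974, -0.0726, -0.002], [-0.0726, -0.9974, 0.0024], [-0.0022, -0.0023, -1.0]] [-0.72444486 -0.62932864 -2.63906688] 0.05739655807684802 5.25
```

>>> arm_command(commands=[0.6, 0, 0, 0.015, 0, 0, 0, 0.6, 0, 0, 0.025, 0, 0, 0, 0.6, 0, 0, 0.031, 0, 0, 0, 0.6, 0, 0, 0.034, 0, 0, 0, 0.6, 0, 0, 0.036, 0, 0, 0, 0.6, 0, 0, 0.036, 0, 0, 0, 0.6, 0, 0, 0.036, 0, 0, 0])

```text
time_s: 5.88
position: [0.4394, -0.3439, 0.0405]
tool_rot: [[0.997, -0.073, 0.0], [-0.073, -0.997, -0.0], [0.0, 0.0, -1.0]]
ft_force: [-0.2, -0.2, -3.4]
grip_width: 0.0576
gripper_force: 56.3
```

>>> arm_command(commands=[0.6, 0, 0, 0.002, 0, 0, 0, 0.6, 0, 0, 0.004, 0, 0, 0, 0.6, 0, 0, 0.005, 0, 0, 0, 0.6, 0, 0, 0.005, 0, 0, 0])

```text
time_s: 6.22
position: [0.4395, -0.3439, 0.0388]
tool_rot: [[0.997, -0.072, 0.001], [-0.072, -0.997, -0.001], [0.001, 0.001, -1.0]]
ft_force: [-0.7, 2.9, 6.5]
grip_width: 0.0574
gripper_force: 57.2
```

>>> arm_command(commands=[-0.7, 0, 0, 0, 0, 0, 0, -0.7, 0, 0, 0, 0, 0, 0, -0.7, 0, 0, 0, 0, 0, 0, -0.7, 0, 0, -0.04, 0, 0, 0, -0.7, 0, 0, -0.1, 0, 0, 0, -0.7, 0, 0, -0.14, 0, 0, 0, -0.7, 0, 0, -0.14, 0, 0, -0.06, -0.7, 0, 0, -0.14, 0, 0, -0.12, -0.7, 0, 0, -0.14, 0, 0, -0.18, -0.7, 0, 0, -0.14, 0, 0, -0.24, -0.7, 0, 0, -0.14, 0, 0, -0.3, -0.7, 0, 0, -0.14, 0, 0, -0.36])

```text
time_s: 7.22
position: [0.4393, -0.3439, 0.1078]
tool_rot: [[0.775, 0.631, 0.0], [0.631, -0.775, -0.0], [0.0, 0.0, -1.0]]
ft_force: [-0.7, 1.0, -0.4]
grip_width: 0.0725
gripper_force: 0.0
```

>>> arm_command(commands=[-0.7, 0, 0, 0, 0, 0, -0.06, -0.7, 0, 0, 0, 0, 0, -0.12, -0.7, 0, 0, 0, 0, 0, -0.18, -0.7, 0, 0, 0, 0, 0, -0.24, -0.7, 0, 0, 0, 0, 0, -0.3, -0.7, 0, 0, 0, 0, 0, -0.36, -0.7, 0, 0, 0, 0, 0, -0.39, -0.7, 0, 0, 0, 0, 0, -0.39, -0.7, 0, 0, 0, 0, 0, -0.39])

```text
time_s: 7.97
position: [0.4393, -0.3439, 0.1078]
tool_rot: [[0.079, 0.997, 0.0], [0.997, -0.079, -0.0], [0.0, 0.0, -1.0]]
ft_force: [-0.5, 0.4, 1.3]
grip_width: 0.0726
gripper_force: 0.0
```

```bash
python3 - <<'E'
from h import *
import pickle
s,d=snap('wrist','w4.png'); pickle.dump((s,d),open('w4.pkl','wb')); print(s['position'],s['tool_rot'].round(4).tolist(),s['time_s'])
im=d['image']; 
for P in [[.4394,-.3439,.056]]: print(proj(s,d,P))
g=im.astype(int).sum(2); 
E
```

```text
[ 0.43931907 -0.34387815  0.10777703] [[0.0789, 0.9969, 0.0001], [0.9969, -0.0789, -0.0], [0.0, 0.0001, -1.0]] 7.9667
[280.67589676 244.12286632]
```

View pics/w4.png

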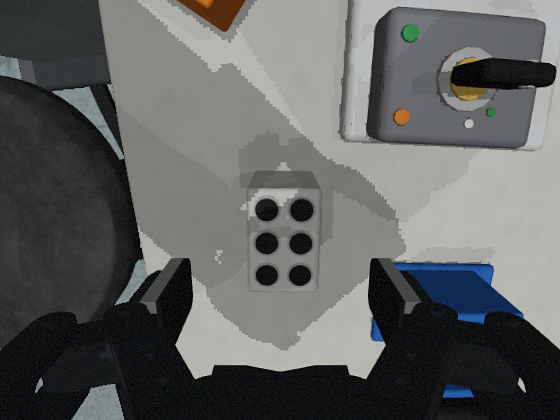

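Block stands upright on the bench at (283,243), square to the tool and 1.5 mm off centre. Gripping it now across 38 mm.

>>> arm_command(commands=[-0.7, 0, 0.003, 0.06, 0, 0, 0, -0.7, 0, 0.003, 0.11, 0, 0, 0, -0.7, 0, 0.003, 0.138, 0, 0, 0, -0.7, 0, 0.003, 0.138, 0, 0, 0, -0.7, 0, 0.003, 0.138, 0, 0, 0, 0.8, 0, 0.003, 0.138, 0, 0, 0, 0.8, 0, 0.003, 0.138, 0, 0, 0, 0.8, 0, 0.003, 0.138, 0, 0, 0, 0.8, 0, 0.003, 0.138, 0, 0, 0, 0.8, 0, 0.003, 0.138, 0, 0, 0, 0.8, 0, 0.003, 0.138, 0, 0, 0, 0.8, 0, 0.003, 0.138, 0, 0, 0], newtons=50)

```text
time_s: 9.02
position: [0.4412, -0.3444, 0.0401]
tool_rot: [[0.077, 0.997, 0.001], [0.997, -0.077, -0.002], [-0.002, 0.002, -1.0]]
ft_force: [-0.9, 1.0, 6.0]
grip_width: 0.0375
gripper_force: 51.6
```

>>> arm_command(commands=[0.8, 0, 0, -0.05, 0, 0, 0, 0.8, 0, 0, -0.12, 0, 0, 0, 0.8, 0, 0, -0.2, 0, 0, 0, 0.8, 0.03, 0.02, -0.27, 0, 0, 0, 0.8, 0.09, 0.055, -0.32, 0, 0, 0, 0.8, 0.15, 0.09, -0.36, 0, 0, 0, 0.8, 0.21, 0.125, -0.4, 0, 0, 0, 0.8, 0.27, 0.16, -0.4, 0, 0, 0, 0.8, 0.32, 0.19, -0.4, 0, 0, 0, 0.8, 0.335, 0.203, -0.4, 0, 0, 0, 0.8, 0.335, 0.203, -0.4, 0, 0, 0, 0.8, 0.335, 0.203, -0.4, 0, 0, 0])

```text
time_s: 10.02
position: [0.5545, -0.1847, 0.2384]
tool_rot: [[0.076, 0.997, -0.001], [0.997, -0.076, 0.0], [0.0, -0.001, -1.0]]
ft_force: [0.0, -0.9, -3.7]
grip_width: 0.0375
gripper_force: 51.7
```

```bash
python3 - <<'E'
from h import *
import pickle
s,d=snap('wrist','w5.png'); pickle.dump((s,d),open('w5.pkl','wb')); print(s['position'],s['tool_rot'].round(4).tolist(),s['time_s'],s['ft_force'])
cv2.imwrite('pics/w5b.png',cv2.resize(d['image'][:300,120:520,::-1],(800,600),interpolation=cv2.INTER_CUBIC))
E
```

```text
[ 0.55451995 -0.18469808  0.238411  ] [[0.0758, 0.9971, -0.0012], [0.9971, -0.0758, 0.0001], [0.0, -0.0012, -1.0]] 10.0167 [ 0.03018109 -0.87839843 -3.65126673]
```

View pics/w5b.png

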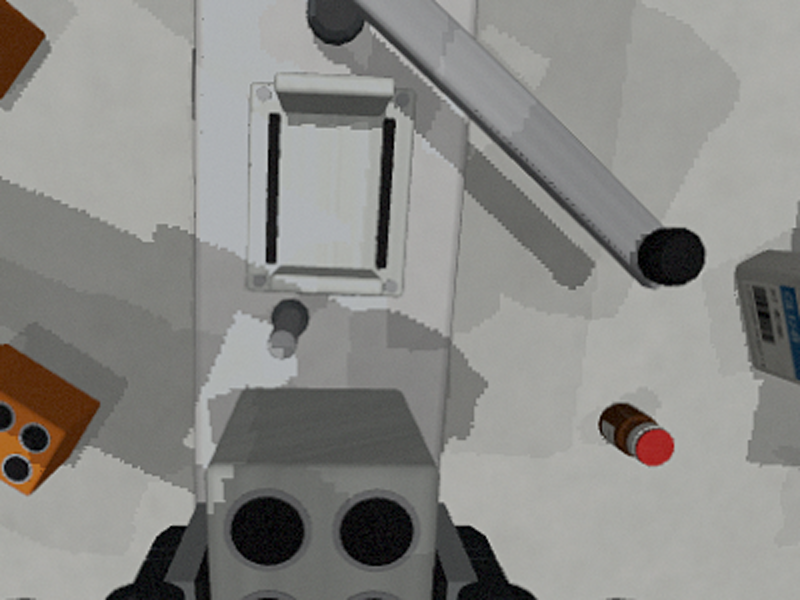

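Crop (x2, offset 120): lip inner edges (280,114)–(277,263) and (384,119)–(376,267). End plate inner top edges run (277,93)–(393,96) and (270,279)–(385,284), post top is at (282,344) and the knob at (671,254).

```bash
python3 - <<'E'
from h import *
import pickle
s,d=pickle.load(open('w5.pkl','rb'))
f=lambda U,V,z: atz(s,d,120+U/2,V/2,z)[:2]
A=lambda v: np.degrees(np.arctan2(v[1],v[0]))
l1,l2,r1,r2=[f(*p,.035) for p in [(280,114),(277,263),(384,119),(376,267)]]
print('lips mid',(l1+l2+r1+r2)/4,'w',np.hypot(*(r1+r2-l1-l2))/2,'ang y',A(l1-l2)-90,A(r1-r2)-90)
p=[f(*q,.084) for q in [(277,93),(393,96),(270,279),(385,284)]]
print('plates mid',sum(p)/4,'sep',np.hypot(*(p[0]+p[1]-p[2]-p[3]))/2,'ang x',A(p[1]-p[0]),A(p[3]-p[2]),'ang y',A(p[0]+p[1]-p[2]-p[3])-90)
post=f(282,344,.1); knob=f(671,254,.122); print('post',post,'knob',knob)
b=[f(*q,.022) for q in [(196,60),(196,480),(476,20),(443,420)]]; print('base',A(b[0]-b[1])-90,A(b[2]-b[3])-90)
th=np.radians(-6)
for deg in(-5,-6,-7):
    t=np.radians(deg);R=np.array([[np.cos(t),-np.sin(t)],[np.sin(t),np.cos(t)]])
    print(deg,'nest from post',post-R@[-.0155,-.057])
# block held: top corners of block z = pos+.056-.0401
zt=s['position'][2]+.0159
w=[f(*q,zt) for q in [(268,530),(376,530)]]; print('wells',w,(w[0]+w[1])/2, A(w[1]-w[0]))
E
```

```text
lips mid [ 0.56376382 -0.10669285] w 0.044176694708082755 ang y -6.208572722948901 -6.44472143157698
plates mid [ 0.56391273 -0.10767197] sep 0.06695790393249416 ang x -5.646460740210895 -6.737555677208452 ang y -6.466652287335819
post [ 0.54186934 -0.16091937] knob [ 0.67381087 -0.13646869]
base -6.6290472916504655 -6.658458622589109
-5 nest from post [ 0.56227823 -0.10548718]
-6 nest from post [ 0.56324255 -0.10585181]
-7 nest from post [ 0.56420036 -0.10623321]
wells [array([ 0.5473985 , -0.16518743]), array([ 0.56473546, -0.16647469])] [ 0.55606698 -0.16583106] -4.246394504350519
```

>>> arm_command(commands=[0.8, 0.06, 0.003, 0, 0, 0, 0.017, 0.8, 0.12, 0.006, 0.03, 0, 0, 0.017, 0.8, 0.157, 0.007, 0.1, 0, 0, 0.017, 0.8, 0.157, 0.007, 0.16, 0, 0, 0.017, 0.8, 0.157, 0.007, 0.207, 0, 0, 0.017, 0.8, 0.157, 0.007, 0.207, 0, 0, 0.017, 0.8, 0.157, 0.007, 0.207, 0, 0, 0.017, 0.8, 0.157, 0.007, 0.207, 0, 0, 0.017])

```text
time_s: 10.73
position: [0.5649, -0.108, 0.137]
tool_rot: [[0.113, 0.994, 0.002], [0.994, -0.113, -0.001], [-0.001, 0.003, -1.0]]
ft_force: [-0.3, -0.8, -2.7]
grip_width: 0.0373
gripper_force: 51.4
```

>>> arm_command(commands=[0.8, 0.002, -0.002, 0, 0, 0, 0, 0.8, 0.002, -0.002, 0.02, 0, 0, 0, 0.8, 0.002, -0.002, 0.04, 0, 0, 0, 0.8, 0.002, -0.002, 0.06, 0, 0, 0, 0.8, 0.002, -0.002, 0.08, 0, 0, 0, 0.8, 0.002, -0.002, 0.1, 0, 0, 0, 0.8, 0.002, -0.002, 0.115, 0, 0, 0, 0.8, 0.002, -0.002, 0.125, 0, 0, 0, 0.8, 0.002, -0.002, 0.125, 0, 0, 0, 0.8, 0.002, -0.002, 0.125, 0, 0, 0])

```text
time_s: 11.57
position: [0.5635, -0.1056, 0.0727]
tool_rot: [[0.112, 0.994, -0.0], [0.994, -0.112, 0.0], [0.0, -0.0, -1.0]]
ft_force: [-1.2, 0.9, -2.7]
grip_width: 0.0372
gripper_force: 51.6
```

>>> arm_command(commands=[0.8, -0.001, 0, 0.002, 0, 0, 0, 0.8, -0.002, 0, 0.004, 0, 0, 0, 0.8, -0.002, 0, 0.006, 0, 0, 0, 0.8, -0.002, 0, 0.007, 0, 0, 0, 0.8, -0.002, 0, 0.007, 0, 0, 0, 0.8, -0.002, 0, 0.007, 0, 0, 0])

```text
time_s: 12.07
position: [0.5635, -0.1068, 0.0701]
tool_rot: [[0.112, 0.994, 0.001], [0.994, -0.112, -0.001], [-0.0, 0.001, -1.0]]
ft_force: [-2.8, 0.1, 5.9]
grip_width: 0.0377
gripper_force: 52.4
```

>>> arm_command(commands=[-0.3, 0, 0, 0, 0, 0, 0, -0.3, 0, 0, 0, 0, 0, 0, -0.3, 0, 0, 0, 0, 0, 0, -0.3, 0, 0, -0.04, 0, 0, 0, -0.3, 0, 0, -0.1, 0, 0, 0, -0.3, 0, 0, -0.16, 0, 0, 0, -0.3, 0, 0, -0.2, 0, 0, 0, -0.3, 0, 0, -0.2, 0, 0, 0])

```text
time_s: 12.73
position: [0.5649, -0.1071, 0.1737]
tool_rot: [[0.112, 0.994, 0.007], [0.994, -0.112, -0.003], [-0.002, 0.008, -1.0]]
ft_force: [0.6, 0.0, 0.6]
grip_width: 0.0555
gripper_force: 0.0
```

>>> arm_command(commands=[1, 0, 0.05, 0, 0, 0, -0.05, 1, 0.01, 0.12, 0, 0, 0, -0.1, 1, 0.02, 0.2, 0, 0, 0, -0.15, 1, 0.028, 0.277, 0, 0, 0, -0.2, 1, 0.028, 0.277, 0, 0, 0, -0.25, 1, 0.028, 0.277, 0, 0, 0, -0.3, 1, 0.028, 0.277, 0, 0, 0, -0.35, 1, 0.028, 0.277, 0, 0, 0, -0.4, 1, 0.028, 0.277, 0, 0, 0, -0.425, 1, 0.028, 0.277, 0, 0, 0, -0.425, 1, 0.028, 0.277, 0, 0, 0, -0.425])

```text
time_s: 13.65
position: [0.7024, -0.1081, 0.1685]
tool_rot: [[-0.7, 0.714, -0.001], [0.714, 0.7, 0.0], [0.001, -0.0, -1.0]]
ft_force: [-0.4, 0.2, -0.7]
grip_width: 0.0001
gripper_force: 0.0
```

```bash
python3 - <<'E'
from h import *
s,d=snap('scene','s6.png'); print(s['position'],s['tool_rot'].round(3).tolist(),s['time_s'],s['grip_width'])
d2=optics.get_image('wrist'); a=d['image'][140:260,190:340]; a=cv2.resize(a,(560,448),interpolation=cv2.INTER_CUBIC)
cv2.imwrite('pics/s6c.png',cv2.resize(np.hstack([a[:420,:],d2['image']]),(800,300))[:,:,::-1])
pin=np.array([.5722,-.0323]); R=s['tool_rot']; p=s['position']
# targets: finger centre at knob radius, offset along ccw normal
for a,off in [(-45.5,.040),(-45.5,.026),(-58,.0245),(-71,.0245),(-84,.0245),(-94,.0245),(-96.4,.0245)]:
    t=np.radians(a);u=np.array([np.cos(t),np.sin(t)]);n=np.array([-u[1],u[0]])
    w=np.r_[pin+.148*u+off*n,.108]; print(a,w.round(4),(R.T@(w-p)/.5).round(3),'turn',round((134.6-(a+180+0)+0)/120,3))
E
```

```text
[ 0.70239596 -0.10814692  0.16846053] [[-0.7, 0.714, -0.001], [0.714, 0.7, 0.0], [0.001, -0.0, -1.0]] 13.65 0.0001400825111900336
-45.5 [ 0.7045 -0.1098  0.108 ] [-0.005  0.001  0.121] turn 0.001
-45.5 [ 0.6945 -0.1196  0.108 ] [-0.005 -0.027  0.121] turn 0.001
-58 [ 0.6714 -0.1448  0.108 ] [-0.009 -0.096  0.121] turn 0.105
-71 [ 0.6435 -0.1643  0.108 ] [ 0.002 -0.163  0.121] turn 0.213
-84 [ 0.612  -0.1769  0.108 ] [ 0.028 -0.225  0.121] turn 0.322
-94 [ 0.5863 -0.1816  0.108 ] [ 0.058 -0.269  0.121] turn 0.405
-96.4 [ 0.58   -0.1821  0.108 ] [ 0.066 -0.278  0.121] turn 0.425
```

View pics/s6c.png

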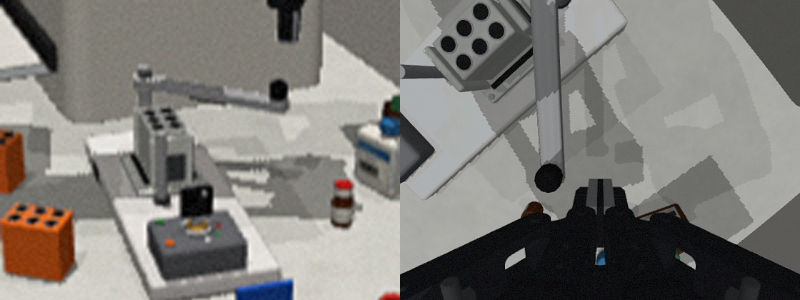

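Block sits in the nest and the bar is clear of the closed fingers. Now descending and sweeping the bar shut.

>>> arm_command(commands=[1, -0.005, 0.001, 0.06, 0, 0, 0, 1, -0.005, 0.001, 0.121, 0, 0, 0, 1, -0.005, 0.001, 0.121, 0, 0, 0, 1, -0.005, -0.025, 0.121, 0, 0, 0, 1, -0.008, -0.06, 0.121, 0, 0, 0.05, 1, -0.009, -0.096, 0.121, 0, 0, 0.105, 1, -0.005, -0.13, 0.121, 0, 0, 0.16, 1, 0.002, -0.163, 0.121, 0, 0, 0.213, 1, 0.015, -0.195, 0.121, 0, 0, 0.268, 1, 0.028, -0.225, 0.121, 0, 0, 0.322, 1, 0.043, -0.248, 0.121, 0, 0, 0.365, 1, 0.05, -0.258, 0.121, 0, 0, 0.38])

```text
time_s: 14.75
position: [0.5924, -0.1817, 0.1106]
tool_rot: [[0.024, 1.0, 0.001], [1.0, -0.024, -0.001], [-0.001, 0.002, -1.0]]
ft_force: [1.5, -0.4, -1.3]
grip_width: -0.0001
gripper_force: 0.6
```

```bash
python3 - <<'E'
from h import *
s=env.observe()
pin=np.array([.5722,-.0323]); R=s['tool_rot']; p=s['position']; print(p,R.round(3).tolist(),s['ft_force'])
for a,off in [(-90,.0245),(-94,.0245),(-96.4,.0245),(-96.4,.021)]:
    t=np.radians(a);u=np.array([np.cos(t),np.sin(t)]);n=np.array([-u[1],u[0]])
    w=np.r_[pin+.148*u+off*n,.108]; print(a,w.round(4),(R.T@(w-p)/.5).round(3))
E
```

```text
[ 0.59238841 -0.18170305  0.11055458] [[0.024, 1.0, 0.001], [1.0, -0.024, -0.001], [-0.001, 0.002, -1.0]] [ 1.46551447 -0.36887776 -1.30884518]
-90 [ 0.5967 -0.1803  0.108 ] [0.003 0.009 0.005]
-94 [ 0.5863 -0.1816  0.108 ] [-0.    -0.012  0.005]
-96.4 [ 0.58   -0.1821  0.108 ] [-0.001 -0.025  0.005]
-96.4 [ 0.5766 -0.1817  0.108 ] [-0.001 -0.032  0.005]
```

Reaction of about 1.5 N, so the knob is being pushed. Continuing to the stop in small steps.

>>> arm_command(commands=[1, 0, -0.006, 0, 0, 0, 0.015, 1, 0, -0.012, 0, 0, 0, 0.03, 1, 0, -0.018, 0, 0, 0, 0.042, 1, 0, -0.024, 0, 0, 0, 0.042, 1, 0, -0.024, 0, 0, 0, 0.042, 1, 0, -0.024, 0, 0, 0, 0.042])

```text
time_s: 15.25
position: [0.5811, -0.1806, 0.1092]
tool_rot: [[0.105, 0.994, 0.0], [0.994, -0.105, 0.0], [0.0, -0.0, -1.0]]
ft_force: [-0.1, 0.4, 0.9]
grip_width: 0.0002
gripper_force: 0.0
```

>>> arm_command(commands=[1, 0, -0.003, 0, 0, 0, 0, 1, 0, -0.006, 0, 0, 0, 0, 1, 0, -0.008, 0, 0, 0, 0, 1, 0, -0.008, 0, 0, 0, 0])

```text
time_s: 15.58
position: [0.5786, -0.1805, 0.1091]
tool_rot: [[0.106, 0.994, 0.004], [0.994, -0.106, -0.001], [-0.0, 0.005, -1.0]]
ft_force: [9.4, -0.1, -2.3]
grip_width: -0.0002
gripper_force: 4.3
```

```bash
python3 - <<'E'
from h import *
import pickle
s,d=snap('wrist','w7.png'); print(s['position'],s['ft_force'])
pickle.dump((s,d),open('w7.pkl','wb'))
cv2.imwrite('pics/w7b.png',cv2.resize(d['image'][:420,:,::-1],(800,600),interpolation=cv2.INTER_CUBIC))
E
```

```text
[ 0.57863439 -0.18047756  0.10912979] [ 9.42257647 -0.05460356 -2.33035606]
```

View pics/w7b.png

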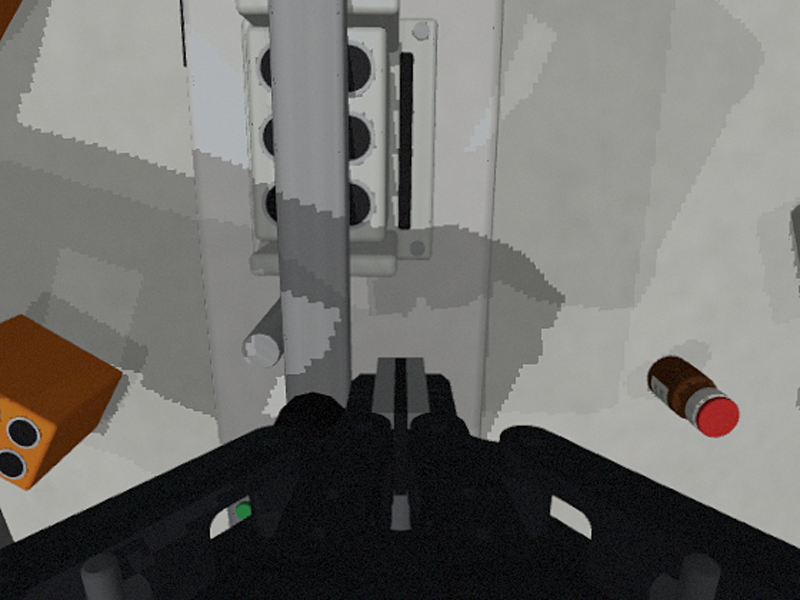

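>>> arm_command(commands=[1, 0, -0.003, 0, 0, 0, 0, 1, 0, -0.005, 0, 0, 0, 0, 1, 0, -0.005, 0, 0, 0, 0])

```text
time_s: 15.88
position: [0.5782, -0.1805, 0.1093]
tool_rot: [[0.106, 0.994, 0.01], [0.994, -0.106, -0.002], [-0.001, 0.01, -1.0]]
ft_force: [20.6, -0.2, -7.5]
grip_width: -0.0003
gripper_force: 9.7
```

>>> arm_command(commands=[1, 0, 0.03, 0, 0, 0, 0, 1, 0, 0.07, 0, 0, 0, 0, 1, 0, 0.08, -0.04, 0, 0, 0, 1, 0, 0.08, -0.1, 0, 0, 0, 0.1, -0.05, 0.06, -0.18, 0, 0, -0.05, 0.1, -0.1, 0.03, -0.2, 0, 0, -0.1, 0.1, -0.15, 0, -0.2, 0, 0, -0.15, 0.1, -0.19, -0.03, -0.2, 0, 0, -0.2, 0.1, -0.19, -0.06, -0.2, 0, 0, -0.25, 0.1, -0.19, -0.06, -0.2, 0, 0, -0.3, 0.1, -0.19, -0.06, -0.2, 0, 0, -0.35, 0.1, -0.19, -0.06, -0.2, 0, 0, -0.4])

```text
time_s: 16.88
position: [0.5342, -0.2713, 0.2087]
tool_rot: [[-0.672, 0.741, -0.001], [0.741, 0.672, 0.001], [0.001, -0.0, -1.0]]
ft_force: [0.3, 0.9, 0.4]
grip_width: 0.0386
gripper_force: 0.0
```

>>> arm_command(commands=[0.1, 0, 0, 0, 0, 0, -0.05, 0.1, 0, 0, 0, 0, 0, -0.1, 0.1, 0, 0, 0, 0, 0, -0.15, 0.1, 0, 0, 0, 0, 0, -0.2, 0.1, 0, 0, 0, 0, 0, -0.25, 0.1, 0, 0, 0, 0, 0, -0.3, 0.1, 0, 0, 0, 0, 0, -0.35, 0.1, 0, 0, 0, 0, 0, -0.35, 0.1, 0, 0, 0, 0, 0, -0.35])

```text
time_s: 17.63
position: [0.5346, -0.2712, 0.2086]
tool_rot: [[-0.994, 0.109, -0.001], [0.109, 0.994, 0.0], [0.001, 0.0, -1.0]]
ft_force: [-0.5, -0.2, 0.5]
grip_width: 0.0382
gripper_force: 0.0
```

```bash
python3 - <<'E'
from h import *
import pickle
s,d=snap('wrist','w8.png'); print(s['position'],s['tool_rot'].round(3).tolist(),s['time_s'],s['grip_width'])
pickle.dump((s,d),open('w8.pkl','wb'))
cv2.imwrite('pics/w8b.png',cv2.resize(d['image'][:,:,::-1],(800,600),interpolation=cv2.INTER_CUBIC))
print('pred bow top',proj(s,d,[.5355,-.2697,.096])*1.42857)
E
```

```text
[ 0.53456766 -0.27115945  0.20864947] [[-0.994, 0.109, -0.001], [0.109, 0.994, 0.0], [0.001, 0.0, -1.0]] 17.6333 0.03817159093541335
pred bow top [402.16361097 303.97978034]
```

View pics/w8b.png

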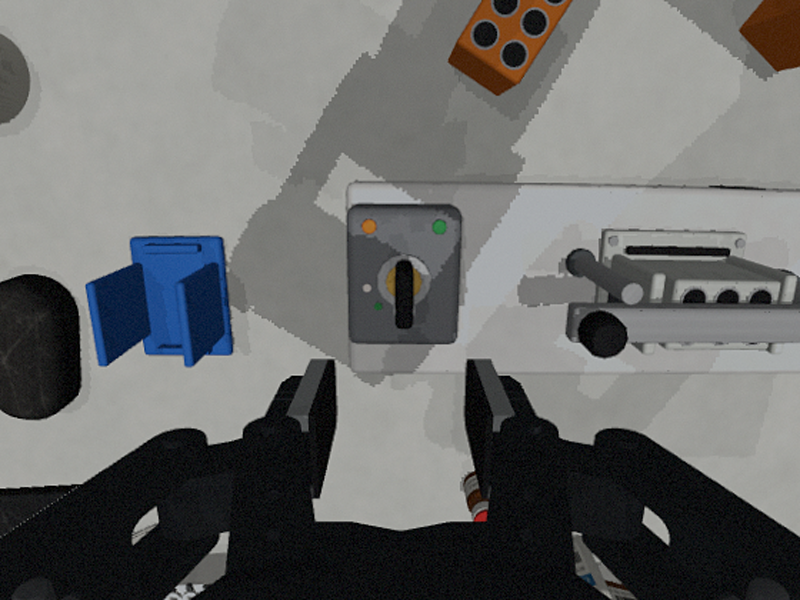

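```bash
python3 - <<'E'
from h import *
import pickle
s,d=pickle.load(open('w8.pkl','rb')); k=1.42857
im=d['image']; g=im.astype(int).sum(2)
print(g[160:250,int(404/k)])
for z in (.052,.055,.06): print('disc',z,proj(s,d,[.5355,-.2697,z])*k)
for n,q,z in [('box',[(349,206),(460,206),(457,343),(350,343)],.052)]:
    P=np.array([atz(s,d,u/k,v/k,z)[:2] for u,v in q]); print(n,P.mean(0),P.round(4).tolist())
# silver disc mask
sub=im[170:240,255:310].astype(int); m=(sub.sum(2)>420); ys,xs=np.where(m); print('disc ext px800',(xs.min()+255)*k,(xs.max()+255)*k,(ys.min()+170)*k,(ys.max()+170)*k)
E
```

```text
[323 321 322 321 309 307 308 302 298 299 301 293 284 305 296 297 303 251
 351 319 309 218  71  17  34  35  34  39  19  30  26  56  66  38  59  39
  68  32  64  58  47  52  55  48  50  55  48  43  67  28  75  61  54  50
  12  34  42  42  38  46  35  34  45  65  30  30   5  24   3  37 168 218
 217 223 187 184 189 178 179 155 189 348 366 359 360 365 359 353 352 350]
disc 0.052 [401.80959878 282.11387265]
disc 0.055 [401.83039491 283.397484  ]
disc 0.06 [401.86600793 285.5959024 ]
box [ 0.53264512 -0.26816895] [[0.4906, -0.2934], [0.497, -0.2341], [0.5748, -0.2419], [0.5682, -0.3032]]
disc ext px800 364.28535 427.14243 257.14259999999996 289.99971
```

The key bow stands at (404,298) between the open fingers with its disc at (404,282), 1 mm from the prediction. The bar lies across the block, and the knob is at (602,333).

>>> arm_command(commands=[0.1, -0.001, 0.005, 0.07, 0, 0, 0, 0.1, -0.001, 0.005, 0.14, 0, 0, 0, 0.1, -0.001, 0.005, 0.2, 0, 0, 0, 0.1, -0.001, 0.005, 0.23, 0, 0, 0, 0.1, -0.001, 0.005, 0.247, 0, 0, 0, 0.1, -0.001, 0.005, 0.247, 0, 0, 0, 0.1, -0.001, 0.005, 0.247, 0, 0, 0, 0.1, -0.001, 0.005, 0.247, 0, 0, 0])

```text
time_s: 18.35
position: [0.5361, -0.2693, 0.0868]
tool_rot: [[-0.994, 0.106, 0.002], [0.106, 0.994, -0.002], [-0.002, -0.001, -1.0]]
ft_force: [0.7, -0.0, 0.4]
grip_width: 0.0385
gripper_force: 0.0
```

>>> arm_command(commands=[1, 0, 0, 0, 0, 0, 0, 1, 0, 0, 0, 0, 0, 0, 1, 0, 0, 0, 0, 0, 0, 1, 0, 0, 0, 0, 0, 0, 1, 0, 0, 0, 0, 0, 0, 1, 0, 0, 0, 0, 0, 0, 1, 0, 0, 0, 0, 0, 0], newtons=35)

```text
time_s: 18.93
position: [0.5358, -0.2694, 0.0863]
tool_rot: [[-0.994, 0.106, 0.001], [0.106, 0.994, -0.001], [-0.001, -0.001, -1.0]]
ft_force: [-0.8, -1.7, 5.9]
grip_width: 0.0087
gripper_force: 38.9
```

>>> arm_command(commands=[1, 0, 0, 0, 0, 0, 0.055, 1, 0, 0, 0, 0, 0, 0.11, 1, 0, 0, 0, 0, 0, 0.165, 1, 0, 0, 0, 0, 0, 0.22, 1, 0, 0, 0, 0, 0, 0.275, 1, 0, 0, 0, 0, 0, 0.33, 1, 0, 0, 0, 0, 0, 0.385, 1, 0, 0, 0, 0, 0, 0.44, 1, 0, 0, 0, 0, 0, 0.495, 1, 0, 0, 0, 0, 0, 0.55, 1, 0, 0, 0, 0, 0, 0.6, 1, 0, 0, 0, 0, 0, 0.62])

```text
time_s: 19.93
position: [0.535, -0.2703, 0.0863]
tool_rot: [[-0.16, 0.987, -0.0], [0.987, 0.16, -0.003], [-0.003, -0.001, -1.0]]
ft_force: [-5.7, -5.9, 7.0]
grip_width: 0.0083
gripper_force: 38.9
```

```bash
python3 - <<'E'
from h import *
s=env.observe(); R=s['tool_rot']; print(np.degrees(np.arctan2(R[1,0],R[0,0])),s['position'],s['wrist_torque'],s['ft_force'],s['grip_width'])
E
```

```text
99.22751382375598 [ 0.53502732 -0.27032006  0.08629188] [-1.00893071  1.01793332  0.13968491] [-5.72811608 -5.90058516  7.0352154 ] 0.008297610522264394
```

>>> arm_command(commands=[1, 0, 0, 0, 0, 0, 0.02, 1, 0, 0, 0, 0, 0, 0.035, 1, 0, 0, 0, 0, 0, 0.045, 1, 0, 0, 0, 0, 0, 0.045])

```text
time_s: 20.27
position: [0.535, -0.2703, 0.0863]
tool_rot: [[-0.072, 0.997, -0.001], [0.997, 0.072, -0.003], [-0.003, -0.001, -1.0]]
ft_force: [-6.5, -5.6, 6.6]
grip_width: 0.0086
gripper_force: 40.3
```

```bash
python3 - <<'E'
from h import *
s=env.observe(); R=s['tool_rot']; print(np.degrees(np.arctan2(R[1,0],R[0,0])),s['position'],s['wrist_torque'],s['ft_force'],s['grip_width'])
E
```

```text
94.13258914429723 [ 0.53495635 -0.27031676  0.08631483] [-0.97174705  1.00851707  0.62168731] [-6.46672006 -5.60842125  6.57611378] 0.008561351130128677
```

Torque jumped to 0.62 N m, so the key is at the start stop. Holding, then releasing.

>>> arm_command(commands=[1, 0, 0, 0, 0, 0, 0, 1, 0, 0, 0, 0, 0, 0, 1, 0, 0, 0, 0, 0, 0, 1, 0, 0, 0, 0, 0, 0, 1, 0, 0, 0, 0, 0, 0, 1, 0, 0, 0, 0, 0, 0, 1, 0, 0, 0, 0, 0, 0, 1, 0, 0, 0, 0, 0, 0, 1, 0, 0, 0, 0, 0, 0, 1, 0, 0, 0, 0, 0, 0])

```text
time_s: 21.1
position: [0.535, -0.2703, 0.0863]
tool_rot: [[-0.073, 0.997, -0.001], [0.997, 0.073, -0.003], [-0.003, -0.001, -1.0]]
ft_force: [-6.6, -5.7, 6.8]
grip_width: 0.0082
gripper_force: 40.1
```

>>> arm_command(commands=[1, 0, 0, 0, 0, 0, -0.055, 1, 0, 0, 0, 0, 0, -0.11, 1, 0, 0, 0, 0, 0, -0.165, 1, 0, 0, 0, 0, 0, -0.21, -0.2, 0, 0, 0, 0, 0, -0.21, -0.2, 0, 0, 0, 0, 0, -0.21, -0.2, 0, 0, 0, 0, 0, -0.21, -0.2, 0, 0, 0, 0, 0, -0.21, -0.2, 0, 0, 0, 0, 0, -0.21, -0.2, 0, 0, -0.06, 0, 0, -0.21, -0.2, 0, 0, -0.12, 0, 0, -0.21, -0.2, 0, 0, -0.2, 0, 0, -0.21])

```text
time_s: 22.1
position: [0.5348, -0.2682, 0.1846]
tool_rot: [[-0.489, 0.872, -0.004], [0.872, 0.489, 0.003], [0.004, -0.002, -1.0]]
ft_force: [0.2, 0.0, 0.0]
grip_width: 0.0508
gripper_force: 0.0
```

>>> arm_command(commands=[-0.2, 0, 0, -0.08, 0, 0, 0, -0.2, 0, 0, -0.16, 0, 0, 0, -0.2, 0, 0, -0.2, 0, 0, 0, -0.2, 0, 0, -0.2, 0, 0, 0, -0.2, 0, 0, -0.2, 0, 0, 0])

```text
time_s: 22.52
position: [0.5356, -0.2688, 0.2859]
tool_rot: [[-0.489, 0.872, 0.001], [0.872, 0.489, -0.001], [-0.002, 0.001, -1.0]]
ft_force: [-0.3, -0.2, -1.6]
grip_width: 0.0513
gripper_force: 0.0
```

```bash
python3 - <<'E'
from h import *
s,d=snap('wrist','w9.png'); print(s['position'],s['tool_rot'].round(3).tolist(),s['time_s'],s['ft_force'])
d2=optics.get_image('scene'); a=cv2.resize(d2['image'][140:290,190:340],(420,420),interpolation=cv2.INTER_CUBIC)
cv2.imwrite('pics/w9b.png',cv2.resize(np.hstack([a,d['image']]),(800,343))[:,:,::-1])
E
```

```text
[ 0.53557136 -0.26880708  0.2859174 ] [[-0.489, 0.872, 0.001], [0.872, 0.489, -0.001], [-0.002, 0.001, -1.0]] 22.5167 [-0.27975301 -0.24686522 -1.60454797]
```

View pics/w9b.png

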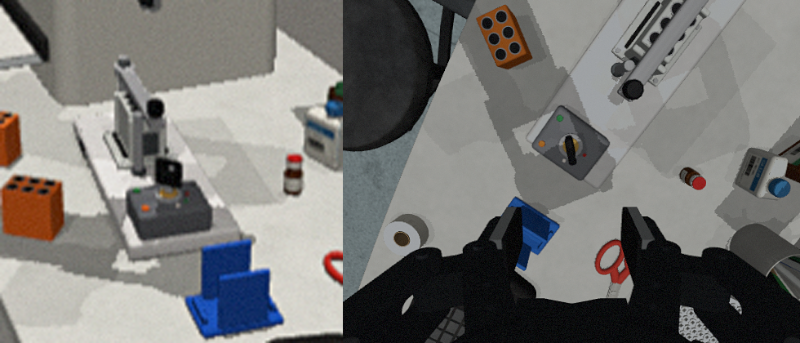

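The key rests at run: the bow runs (566,137)–(572,163), about 131° in the world against 130.6° expected. The bar is closed over the seated block, and the bystanders are untouched.

```bash
python3 -c "
from rig import env
print(env.close_job())"
```

```text
the job is handed in; nothing more can be done
None
```

The job is done and handed in at about 22.5 s: the block was stood on the bench, regripped and lowered into the nest, the bar pushed home against its stop post, the key held at start for about a second, and it is now back at run.

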